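# Lower the ratchet tilt board to its second notch

## Task

The tilt board on the lab bench is propped too steeply; set it to the second notch from the bottom. It only goes up while its pawl is engaged, so lift it by its rod past the top notch until you feel the rubber stop and the pawl has let go, lower it gently until it lies flat on its rests, which re-engages the pawl, then raise it to the second notch and leave it propped there. Do not drive it hard against the top stop or let it slam down, and leave the bottle, tip box and tube rack beside it where they are.

Things in the scene. Friction and masses are not known exactly. Their poses are not given: they have to be found in the camera images.
- hinge (a point): Mid point of the board's hinge line on the fixed grey stand, 70 mm above the bench. Its axes are the stand's: z up, y along the hinge line, -x from the hinge to the board's free edge when flat (roughly towards the robot). Base plate 270 mm (x) by 300 mm (y), 12 mm thick.
- board (a joint): Tilt of the board in rad: 0 lying flat on its rests, growing as the free edge is raised. It rises freely, clicking, and when let down is caught at 0.2, 0.4, 0.6 or 0.8 rad (first to fourth notch from the bottom). It starts caught in the third.
- board_mid (a point): Middle of the upper face of the white board, which is 206 mm wide along the hinge, 10 mm thick and runs from 10 to 185 mm from the hinge line, its mid-plane through that line. x and y axes as the hinge's but turning with the board. With rod and bumpers it weighs 0.5 to 0.85 kg, so its rod carries 1 to 4 N when nothing else holds it.
- rod (a point): Centre of the lifting rod: round steel bar 12 mm in diameter, 130 mm clear between its two brackets, parallel to the hinge line, in the board's mid-plane, 230 mm from the hinge line, with a 39 mm open gap to the board's free edge. y along the rod, -x away from the hinge, turning with the board. Pinched from above it turns between the fingers as the board swings.
- ratchet (a point): Point among the steel teeth of the fixed quadrant, at the board's +y side (teeth, pawl and top stop lie 103 to 152 mm from the board's middle, up to 265 mm above the bench). Past the top notch an adjustable trip plate throws the pawl clear, somewhere between 0.93 and 1.19 rad of tilt: set differently every time, not measured. The pawl engages again before the board lies flat (at about 0.14 rad).
- bumpers: The board's black rubber bumpers, frame on the hinge line as the board's. One at the +y side meets the trip plate's stop 0.02 to 0.1 rad after the pawl let go, so feeling the stop proves release; resistance then rises by about 2.5 N per mm of rod travel. Two feet under the free edge (170 mm from the hinge) land on the rests. More than 25 N on them spoils them.
- rest_posts (a point): Point midway between the tops of two grey posts, 24 mm square, 80 mm to either side, 53 mm above the bench, on which the board's feet land when it lies flat. With the pawl clear nothing holds the board: it falls if let go, and slams.
- amber_bottle: amber glass bottle with a blue cap, 64 mm across, 130 mm tall, standing to the right of the stand (robot's view); bystander, loose; origin at the centre of its underside
- tip_box: closed pipette-tip box, white with a yellow lid, 120 x 85 mm, 73 mm tall, to the left of the stand; bystander, loose; origin at the centre of its underside
- tube_rack: grey block with capped tubes, 60 x 160 mm, 70 mm tall, lying along x to the right of the stand, nearer the robot; bystander, loose; origin at the centre of its underside

How it is judged:
By the outcome, as a careful person would: the job done as asked, in the order asked, and still so for the second after the job is handed in, with the robot touching nothing.
It also fails if it takes over 64 s, if anything falls off the work surface, if the arm or the gripper's body presses on something with over 40 N, if the wrist force passes 120 N, or if a joint passes its speed limit or range.

## Robot

A 6-joint arm with a two-finger parallel gripper is mounted at the origin on the work surface. World frame = base frame: x ahead of the robot, y to its left, z up, the work surface at z = 0. Lengths are in m, angles in rad, forces in N, time in s.
With the tool pointing down it reaches from about 0.225 to 0.875 m from the base axis. Payload 3.4 kg.
Tool frame: the origin (TCP) lies at the very end of the fingers, on their centre line; the grasp point (between the pads) lies 19 mm behind it; z points along the fingers, y is the direction in which the jaws open and shut (so a half turn about z gives the same grasp; the last joint's range is limited). The gripper opens to 85 mm and grips with 20 to 120 N. Pads are 22 mm wide; open, the fingers measure 114 mm over their backs; the gripper's body (76 mm by 85 mm) begins 54 mm behind the grasp point. The pads swing forward as they close: fully open they stand 13 mm farther back than shut.
Start: joints at [1.013, 0.276, 1.505, -0, 1.361, -0.121], TCP at [0.243, 0.521, 0.231] pointing down, gripper open.
Joint ranges: [-2.89, 2.89], [-0.75, 2.08], [0.22, 2.7], [-1.18, 4.32], [0.11, 2.71], [-2.7, 2.7]. Speed limits (rad/s): [2.57, 2.57, 3.14, 3.14, 3.14, 3.14].

## Interface

Orientations are given as a unit quaternion [w, x, y, z].
In Python, from rig import telemetry, imaging, manip, finder gives the robot as it stands.
- The arm moves only by the tool arm_command, never from a script. Its argument "steps" is a list of rows, each a list of 3 entries, a list of its own where there are three numbers: the turn, a rotation vector about the world's x, y, z in rad, then the shift along the world's x, y, z in mm, then the closure in counts, from 0 (fully open) to 255 (shut). In form: [[[rx, ry, rz], [dx, dy, dz], grip], ...]. A call has 1 to 20 rows; each row shifts and turns the commanded pose from where the row before left it; what a row does not reach is not made up. A row lasts 1/8 s, in which the tool goes at most 62.5 mm and 10.7 degrees, less where a joint would pass 70% of its speed; a pose out of reach is approached as far as the arm can. A call is refused whole if a number of a shift passes 62.5 or a number of a turn 0.188, either way. A call with a gripper value outside its range is refused whole. The fingers move at their own pace and stop on an object; "newtons" is the grip in N (left out, the last holds). Time passes only in rows, so rows that do not move let the fingers close. It gives the time, the measured TCP pose, the force and the opening at its end, in the units of the state.
- telemetry.get_state(): the state, without advancing time (a new reading comes with each control period).
- imaging.get_image(name): name is "scene" or "top" or "wrist"; returns the picture (420x560x3 uint8, blue, green, red); there is no depth.
- imaging.camera_params(name): a dict with "intrinsics" (3x3 intrinsics, pixels), "D" ([k1, k2, p1, p2, k3] as OpenCV has them; the pictures are not rectified), "R" (3x3) and "t" (3): a world point X has camera coordinates R X + t. Camera axes: x right, y down, z forward; pixel columns grow to the right and rows downward; lengths in m; the calibration is good to about 2 mm. A picture is of the moment at which its call begins: read the wrist's pose just before it. camera_params takes no time and is no camera call; for the wrist camera it gives the pose at the moment of the call.
- manip.sign_off(): hands the job in, once; it reports no verdict.
Trained networks look in the newest picture that a camera, given by its name, has taken for a name from the list of things; names that differ only in an ending like _2 or _b are one class to them, and where a whole thing is asked for, a point or a joint stands for the part that bears it (a point fixed in the world has none). Each returns a list of dicts, best first, with "score" (0 to 1); they miss things now and then, are a little off and sometimes report something else, mostly with a low value. They report only what shows in the picture. A call takes as long as a camera call.
- finder.cut_out(camera, thing): "pixels" (420x560 bool, what is visible of it) and "extent" ([left, top, width, height] in pixels, round what is visible of it).
The state is a dict: "clock": time; "qpos": joint angles; "qd": joint speeds; "effort": joint torques, N m; "position": TCP position; "ee_rot": TCP orientation; "contact_force": force on the tool from outside, world axes, zero at the start; "moment": the same for the moment, N m; "width": finger opening in m.
Only numpy, scipy, OpenCV 4.12 (cv2) and the standard library are available. Lean on these libraries where they do the work, as an engineer would, in place of code of your own. Each camera call takes 0.05 s, during which the arm holds its last target.

## Working session

There is one attempt and no reset: what is moved stays moved. The work goes in short steps, Python scripts to look and compute and a tool call to move; the robot and the scene stay as the last step left them, time stands still between calls to the robot, and variables do not carry over. Pictures are saved under pics/ and viewed, and the job is handed in when it is done.

Besides the shell and the picture viewer there is one more tool, called after "Call:" as a command line: name --argument value ..., lists and objects as JSON in quotes. arm_command: Moves the arm, as the interface text tells. Its arguments: {"type":"object","properties":{"steps":{"type":"array"},"newtons":{"type":"number"}},"required":["steps"]}

```bash
mkdir -p pics; ls
python3 - <<'E'
from rig import telemetry, imaging, manip, finder
import cv2
s=telemetry.get_state();print(s)
for n in("scene","top","wrist"):
    cv2.imwrite(f"pics/{n}0.png",imaging.get_image(n)); p=imaging.camera_params(n);print(n,p)
E
```

```text
pics
{'clock': 0.0, 'qpos': array([ 1.01303526e+00,  2.76587352e-01,  1.50609580e+00, -1.61306006e-05,
        1.36067381e+00, -1.20982383e-01]), 'qd': array([-9.60204442e-04, -4.49929578e-04, -7.16945211e-05,  2.51194573e-04,
       -8.15303985e-04, -2.11287832e-04]), 'effort': array([ 2.86514542e-04, -4.16783059e+01, -2.45803910e+01, -3.17765534e-04,
        1.07578209e-02, -1.21754367e-07]), 'position': array([0.24297157, 0.52058924, 0.23045892]), 'ee_rot': array([-2.86228873e-04,  2.16655772e-01,  9.76247662e-01, -8.34467858e-04]), 'contact_force': array([-0.60054718, -0.03704898, -0.67698731]), 'moment': array([-0.00883031,  0.00502251, -0.02133717]), 'width': 0.08540729546996792}
scene {'intrinsics': array([[445.32496399,   0.        , 284.52788733],
       [  0.        , 445.32496399, 204.87570341],
       [  0.        ,   0.        ,   1.        ]]), 'D': array([-0.01821569,  0.        ,  0.        ,  0.        ,  0.        ]), 'R': array([[-0.81768737,  0.57559127, -0.0090586 ],
       [ 0.36033597,  0.49949614, -0.78782079],
       [-0.44893804, -0.64745525, -0.61583792]]),
[... 261 characters left out ...]
   ,  0.        ,  0.        ,  0.        ]), 'R': array([[-0.04476507, -0.99898999, -0.00388553],
       [-0.97850978,  0.04463035, -0.20131255],
       [ 0.20128263, -0.00520974, -0.97951935]]), 't': array([0.08572249, 0.62072008, 1.21413585])}
wrist {'intrinsics': array([[300.1995977 ,   0.        , 280.16846799],
       [  0.        , 300.1995977 , 211.0989569 ],
       [  0.        ,   0.        ,   1.        ]]), 'D': array([0.01393523, 0.        , 0.        , 0.        , 0.        ]), 'R': array([[ 0.42195728,  0.90661383, -0.00185014],
       [ 0.8566627 , -0.39803927,  0.32816727],
       [ 0.29678456, -0.14005751, -0.94461782]]), 't': array([-0.57364591, -0.04468917,  0.38033926])}
```

View pics/scene0.png

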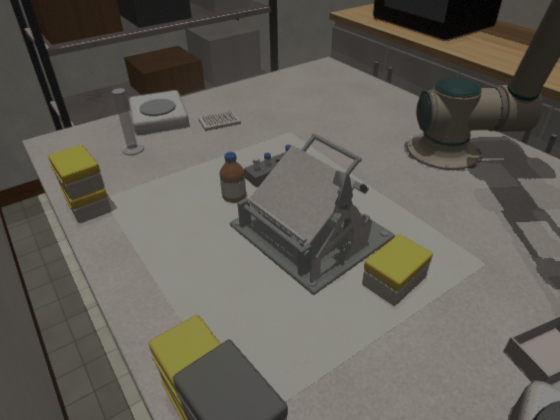

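View pics/top0.png

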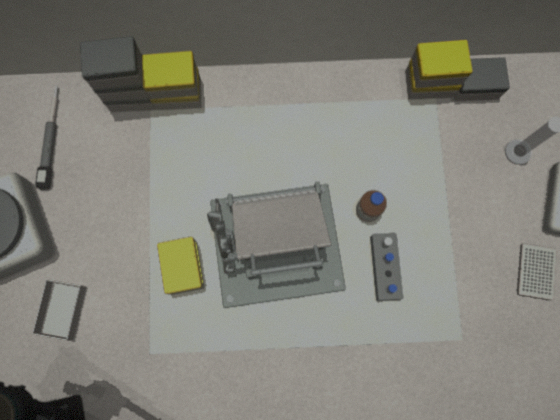

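View pics/wrist0.png

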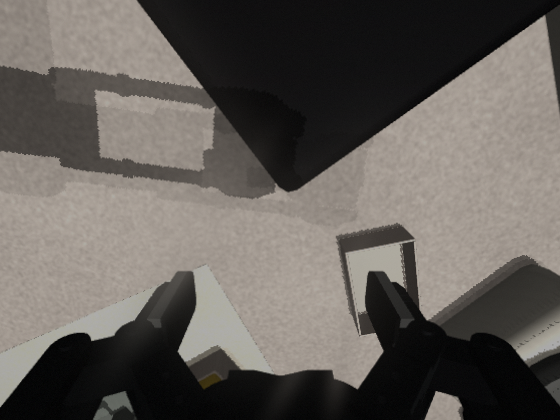

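Run:
```python
from rig import telemetry, imaging, manip, finder
import cv2,numpy as np
for c in("top","scene"):
  for th in("rod","board_mid","rest_posts","hinge","amber_bottle","tube_rack","tip_box"):
    r=finder.cut_out(c,th)
    for d in r[:2]:
        ys,xs=np.nonzero(d["pixels"])
        rect=cv2.minAreaRect(np.c_[xs,ys].astype(np.float32))
        print(c,th,round(d["score"],2),d["extent"],len(xs),np.round(cv2.boxPoints(rect)).tolist())
        np.save(f"{c}_{th}.npy",r[0]["pixels"])
```

```text
top rod 0.71 [222.0, 186.0, 108.2, 89.5] 6435 [[213.0, 200.0], [322.0, 185.0], [333.0, 264.0], [225.0, 279.0]]
top board_mid 0.56 [224.0, 187.0, 110.1, 86.9] 6449 [[214.0, 199.0], [323.0, 185.0], [333.0, 265.0], [225.0, 279.0]]
top rest_posts 0.83 [205.1, 179.5, 140.8, 127.9] 13466 [[204.0, 197.0], [329.0, 178.0], [346.0, 290.0], [221.0, 309.0]]
top hinge 0.75 [210.1, 181.4, 135.2, 125.9] 13405 [[205.0, 197.0], [331.0, 180.0], [346.0, 291.0], [221.0, 308.0]]
top amber_bottle 0.6 [353.9, 191.0, 33.0, 29.5] 689 [[352.0, 212.0], [365.0, 185.0], [390.0, 197.0], [376.0, 225.0]]
top tube_rack 0.57 [370.0, 232.9, 34.0, 69.1] 1775 [[369.0, 235.0], [397.0, 232.0], [403.0, 299.0], [376.0, 301.0]]
top tip_box 0.87 [155.7, 237.3, 50.0, 57.4] 2070 [[156.0, 243.0], [195.0, 236.0], [204.0, 289.0], [165.0, 295.0]]
scene rod 0.87 [249.6, 135.9, 117.3, 114.6] 6254 [[242.0, 207.0], [311.0, 120.0], [380.0, 174.0], [311.0, 261.0]]
scene board_mid 0.91 [241.8, 135.8, 125.1, 114.4] 6474 [[241.0, 207.0], [312.0, 118.0], [380.0, 173.0], [309.0, 262.0]]
scene rest_posts 0.92 [232.4, 135.4, 162.4, 159.8] 13725 [[223.0, 217.0], [317.0, 117.0], [417.0, 211.0], [323.0, 312.0]]
scene hinge 0.72 [229.3, 134.2, 166.5, 162.2] 13422 [[223.0, 217.0], [319.0, 117.0], [417.0, 212.0], [321.0, 312.0]]
scene amber_bottle 0.68 [219.9, 149.4, 27.5, 52.0] 1026 [[218.0, 153.0], [243.0, 151.0], [246.0, 201.0], [221.0, 203.0]]
scene tube_rack 0.86 [245.4, 145.0, 44.3, 39.9] 756 [[239.0, 173.0], [274.0, 131.0], [292.0, 146.0], [257.0, 188.0]]
scene tube_rack 0.21 [231.6, 134.3, 161.7, 161.5] 13862 [[223.0, 218.0], [317.0, 117.0], [418.0, 211.0], [324.0, 312.0]]
scene tip_box 0.63 [361.1, 235.0, 67.7, 67.4] 3110 [[353.0, 273.0], [403.0, 224.0], [440.0, 261.0], [391.0, 311.0]]
```

Run:
```python
import cv2
a=cv2.imread("pics/top0.png");b=cv2.imread("pics/scene0.png")
cv2.imwrite("pics/topc.png",cv2.resize(a[170:320,195:355],None,fx=5,fy=4,interpolation=cv2.INTER_CUBIC)[:600])
cv2.imwrite("pics/topc.png",cv2.resize(a[170:320,195:355],None,fx=4,fy=4,interpolation=cv2.INTER_CUBIC))
cv2.imwrite("pics/scenec.png",cv2.resize(b[125:275,225:405],None,fx=4,fy=4,interpolation=cv2.INTER_CUBIC))
```

```text
(no output)
```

View pics/topc.png

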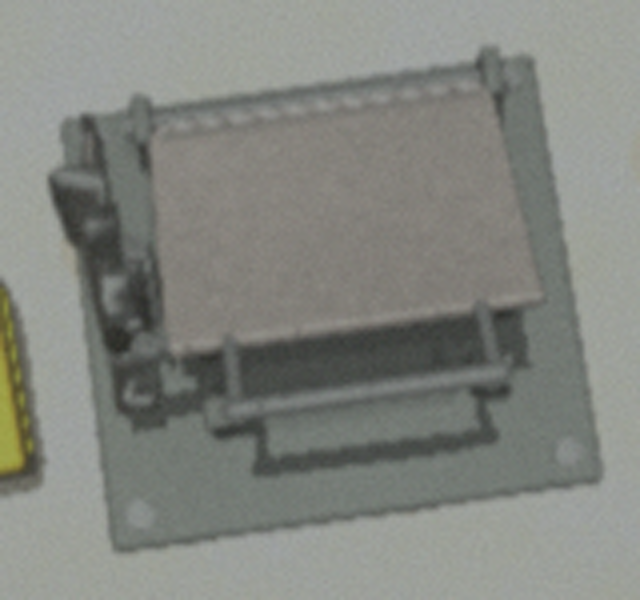

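View pics/scenec.png

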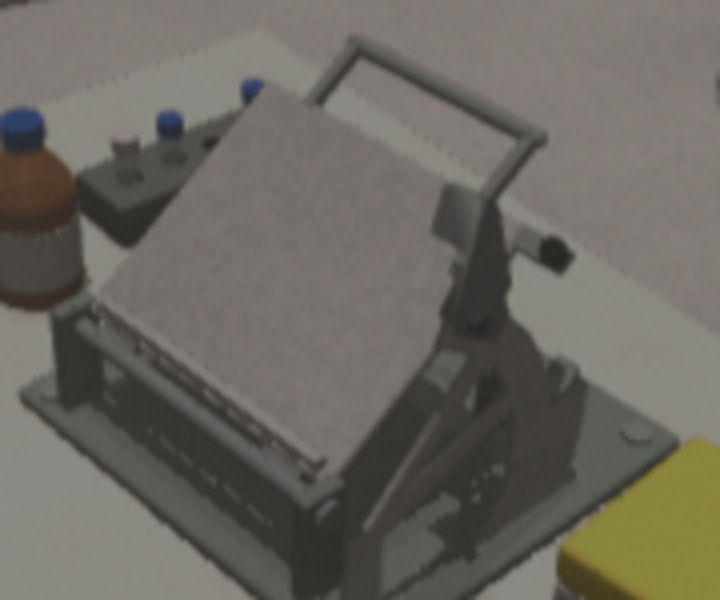

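```bash
cat > h.py <<'E'
import numpy as np,cv2
from scipy.optimize import least_squares
CAM=dict(top=(535.07076998,276.39648715,213.89469807,-0.01629545,[[-0.04476507,-0.99898999,-0.00388553],[-0.97850978,0.04463035,-0.20131255],[0.20128263,-0.00520974,-0.97951935]],[0.08572249,0.62072008,1.21413585]),
scene=(445.32496399,284.52788733,204.87570341,-0.01821569,[[-0.81768737,0.57559127,-0.0090586],[0.36033597,0.49949614,-0.78782079],[-0.44893804,-0.64745525,-0.61583792]],[0.48639759,-0.16926855,1.3674811]))
def proj(c,X):
    f,cx,cy,k,R,t=CAM[c]
    r,_=cv2.Rodrigues(np.array(R));K=np.array([[f,0,cx],[0,f,cy],[0,0,1.]])
    return cv2.projectPoints(np.array(X,float).reshape(-1,1,3),r,np.array(t),K,np.array([k,0,0,0,0]))[0].reshape(-1,2)
def pt(x,y,yaw,th,d,l,n,z0=0.07):
    c,s=np.cos(yaw),np.sin(yaw)
    lx=-d*np.cos(th)+n*np.sin(th); lz=d*np.sin(th)+n*np.cos(th)
    return [x+c*lx-s*l,y+s*lx+c*l,z0+lz]
E
python3 - <<'E'
from h import *
B=lambda d,l:(d,l,.005)
obs=[("top",152,130,10,103,.005),("top",492,92,10,-103,.005),("top",175,350,185,103,.005),("top",543,300,185,-103,.005),
("scene",268,82,185,-103,.005),("scene",97,298,10,-103,.005),("scene",325,470,10,103,.005),
("top",215,412,230,None,0),("top",508,373,230,None,0),("scene",355,42,230,None,0),("scene",543,137,230,None,0)]
sg=[1,1,1,1,1,1,1,1,-1,-1,1]
def res(p,full=False):
    o=[]
    for (c,u,v,d,l,n),s in zip(obs,sg):
        off=(195,170) if c=="top" else (225,125)
        px=np.array([(u+.5)/4-.5+off[0],(v+.5)/4-.5+off[1]])
        L=s*p[4] if l is None else l/1000
        o.append(proj(c,pt(*p[:4],d/1000,L,n))[0]-px)
    return np.array(o) if full else np.ravel(o)
r=least_squares(res,[.55,0,0.1,.6,.07],loss="soft_l1")
print(r.x);print(np.round(res(r.x,True),1))
x=r.x
for th in(0,.2,.4,.6,.8,.93,1.19): print(th,np.round(pt(x[0],x[1],x[2],th,.23,0,0),4))
# base plate corners from top image at z=.012
E
```

```text
[0.66793877 0.05919114 0.08534542 0.60705616 0.07506304]
[[-0.6 -0. ]
 [ 0.5 -1.6]
 [-2.7 -0.3]
 [ 0.9 -0.2]
 [ 1.6 -2.9]
 [-2.1  0.6]
 [-0.1  3.4]
 [ 2.   0.1]
 [ 0.3  0.5]
 [ 0.4 -1.9]
 [ 1.2  0.2]]
0 [0.4388 0.0396 0.07  ]
0.2 [0.4433 0.04   0.1157]
0.4 [0.4569 0.0411 0.1596]
0.6 [0.4788 0.043  0.1999]
0.8 [0.5083 0.0455 0.235 ]
0.93 [0.5309 0.0475 0.2544]
1.19 [0.5828 0.0519 0.2835]
```

Call:
arm_command --steps '[[[0, 0, -0.087], [20, -40, 10], 135], [[0, 0, -0.087], [20, -40, 10], 135], [[0, 0, -0.087], [20, -40, 10], 135], [[0, 0, -0.087], [20, -40, 10], 135], [[0, 0, -0.087], [20, -40, 10], 135], [[0, 0, -0.087], [20, -40, 10], 135], [[0, 0, -0.087], [20, -40, 10], 135], [[0, 0, -0.087], [20, -40, 10], 135], [[0, 0, -0.087], [20, -40, 0], 135], [[0, 0, -0.087], [20, -40, 0], 135], [[0, 0, -0.087], [20, -40, 0], 135], [[0, 0, -0.087], [16, -38, 0], 135], [[0, 0, 0], [0, 0, 0], 135]]' --newtons 30

```text
clock: 2.48
position: [0.4803, 0.0407, 0.3111]
ee_rot: [0.0, 0.676, 0.737, -0.0]
contact_force: [-0.7, 0.5, -1.2]
width: 0.0398
```

Run:
```python
from rig import telemetry, imaging
import cv2
s=telemetry.get_state();print(s)
p=imaging.camera_params("wrist");cv2.imwrite("pics/wrist1.png",imaging.get_image("wrist"));print(p)
```

```text
{'clock': 2.475, 'qpos': array([-5.93219128e-02,  9.66317462e-02,  1.54002021e+00, -8.50791248e-04,
        1.50480091e+00, -1.45156589e-01]), 'qd': array([ 0.04792262, -0.01739408,  0.01993419,  0.03944443,  0.02262088,
       -0.00293179]), 'effort': array([-1.21298499e+00, -3.11611390e+01, -2.59738773e+01, -3.20736235e-01,
       -1.63030140e-01,  1.12784794e-02]), 'position': array([0.48027479, 0.04068802, 0.31108161]), 'ee_rot': array([ 3.22153564e-04,  6.76097135e-01,  7.36812377e-01, -2.85093217e-04]), 'contact_force': array([-0.67229761,  0.51085557, -1.16164221]), 'moment': array([0.00549434, 0.0027668 , 0.01648539]), 'width': 0.039793824565608524}
{'intrinsics': array([[300.1995977 ,   0.        , 280.16846799],
       [  0.        , 300.1995977 , 211.0989569 ],
       [  0.        ,   0.        ,   1.        ]]), 'D': array([0.01393523, 0.        , 0.        , 0.        , 0.        ]), 'R': array([[ 9.96209749e-01,  8.69830604e-02, -2.87169054e-04],
       [ 8.22179180e-02, -9.40546940e-01,  3.29562844e-01],
       [ 2.83962888e-02, -3.28337328e-01, -9.44133597e-01]]), 't': array([-0.48301842, -0.07159261,  0.45519569])}
```

View pics/wrist1.png

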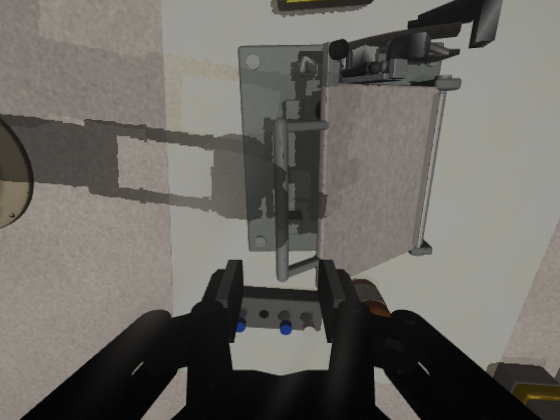

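Run:
```python
import h
from h import *
h.CAM["wrist"]=(300.1995977,280.16846799,211.0989569,0.01393523,[[9.96209749e-01,8.69830604e-02,-2.87169054e-04],[8.22179180e-02,-9.40546940e-01,3.29562844e-01],[2.83962888e-02,-3.28337328e-01,-9.44133597e-01]],[-0.48301842,-0.07159261,0.45519569])
im=cv2.imread("pics/wrist1.png")
for v in(140,160,180,200,220,240,255): print(v,im[v,268:298].mean(1).astype(int).tolist())
cv2.imwrite("pics/w1c.png",cv2.resize(im[70:290,230:460],None,fx=2.7,fy=2.7,interpolation=cv2.INTER_CUBIC))
for p in([.668,.0592,.0853,.607],[.668,.0592,.10,.6]):
  for d,l,n in((.23,.075,0),(.23,-.075,0),(.185,.103,.005),(.185,-.103,.005),(.01,.103,.005),(.01,-.103,.005)): print(d,l,np.round(proj("wrist",pt(*p,d,l,n)),1))
```

```text
140 [55, 56, 55, 68, 83, 67, 62, 72, 79, 85, 90, 87, 87, 101, 94, 89, 83, 78, 67, 64, 75, 90, 89, 90, 89, 89, 77, 44, 48, 45]
160 [50, 50, 51, 53, 68, 82, 58, 65, 76, 84, 89, 92, 98, 99, 96, 89, 83, 78, 69, 61, 71, 87, 87, 88, 89, 88, 78, 47, 46, 46]
180 [54, 55, 55, 56, 52, 53, 45, 42, 44, 47, 47, 48, 49, 48, 46, 45, 43, 54, 71, 57, 43, 44, 44, 44, 47, 53, 52, 52, 52, 51]
200 [53, 51, 53, 52, 53, 70, 81, 43, 44, 45, 48, 49, 48, 50, 47, 47, 45, 44, 41, 38, 59, 84, 84, 84, 84, 84, 84, 74, 44, 43]
220 [93, 92, 93, 93, 95, 97, 85, 55, 44, 46, 47, 48, 48, 49, 48, 48, 47, 44, 43, 37, 43, 49, 50, 49, 48, 48, 49, 49, 48, 49]
240 [93, 94, 94, 94, 93, 94, 92, 80, 47, 53, 56, 58, 58, 60, 60, 56, 54, 53, 58, 69, 71, 92, 92, 91, 91, 92, 93, 94, 93, 94]
255 [150, 149, 149, 150, 151, 150, 151, 128, 72, 77, 88, 96, 101, 105, 105, 103, 101, 94, 86, 71, 98, 148, 150, 150, 150, 149, 150, 150, 151, 150]
0.23 0.075 [[278.6 114.4]]
0.23 -0.075 [[278.6 278. ]]
0.185 0.103 [[326.5  78.4]]
0.185 -0.103 [[316.2 290.1]]
0.01 0.103 [[439.7  85.8]]
0.01 -0.103 [[412.8 248.4]]
0.23 0.075 [[276.1 118. ]]
0.23 -0.075 [[278.8 279.7]]
0.185 0.103 [[323.5  81.4]]
0.185 -0.103 [[316.7 291.3]]
0.01 0.103 [[438.3  85.9]]
0.01 -0.103 [[413.8 248.4]]
```

View pics/w1c.png

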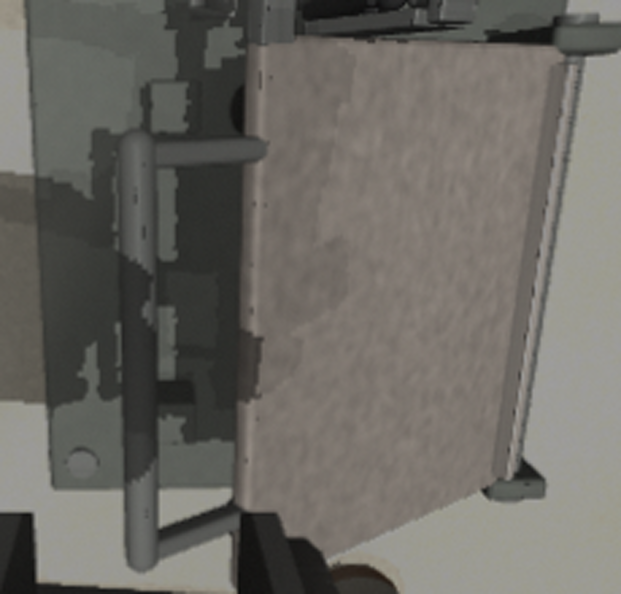

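Call:
arm_command --steps '[[[0, 0, 0.007], [1, 2, -16], 135], [[0, 0, 0], [0, 0, -20], 135], [[0, 0, 0], [0, 0, -20], 135], [[0, 0, 0], [0, 0, -20], 135], [[0, 0, 0], [0, 0, -20], 135], [[0, 0, 0], [0, 0, -16], 135], [[0, 0, 0], [0, 0, -12], 135], [[0, 0, 0], [0, 0, -6], 135], [[0, 0, 0], [0, 0, 0], 135]]'

```text
clock: 3.65
position: [0.48, 0.0454, 0.1811]
ee_rot: [-0.0, 0.672, 0.741, -0.0]
contact_force: [-0.5, -0.9, 0.4]
width: 0.0402
```

Run:
```python
from rig import telemetry, imaging
import cv2
print(telemetry.get_state()["position"])
cv2.imwrite("pics/wrist2.png",imaging.get_image("wrist"))
```

```text
[0.48003285 0.04538296 0.18106365]
```

View pics/wrist2.png

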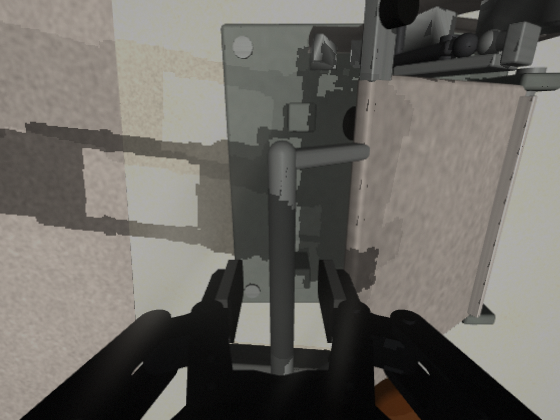

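Call:
arm_command --steps '[[[0, 0, 0], [0, 0, 0], 180], [[0, 0, 0], [0, 0, 0], 200], [[0, 0, 0], [0, 0, 0], 225], [[0, 0, 0], [0, 0, 0], 255], [[0, 0, 0], [0, 0, 0], 255], [[0, 0, 0], [0, 0, 0], 255]]' --newtons 30

```text
clock: 4.45
position: [0.4807, 0.045, 0.1817]
ee_rot: [0.0, 0.672, 0.741, 0.0]
contact_force: [1.0, -0.3, 2.4]
width: 0.0111
```

Run:
```python
from rig import telemetry, imaging
import cv2
s=telemetry.get_state();print(s["position"],s["contact_force"],s["moment"],s["width"])
cv2.imwrite("pics/wrist3.png",imaging.get_image("wrist"))
```

```text
[0.48065849 0.04497871 0.18166516] [ 1.04482436 -0.29081022  2.39097662] [ 0.01209528 -0.09356651  0.03872516] 0.011084923039404468
```

View pics/wrist3.png

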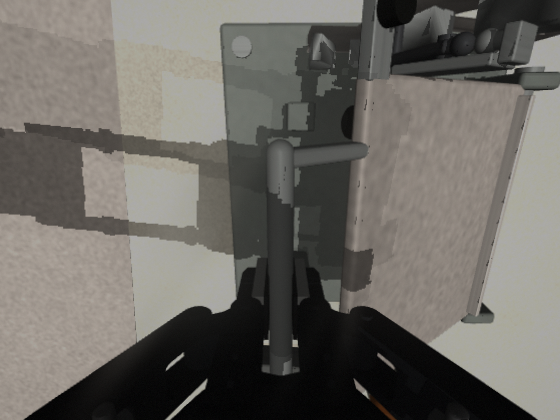

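```bash
cat > arc.py <<'E'
import sys,numpy as np
a,b,n=float(sys.argv[1]),float(sys.argv[2]),int(sys.argv[3])
t=np.linspace(a,b,n+1);x=-230*np.cos(t);z=230*np.sin(t)
P=np.round(np.c_[x*.9957,x*.093,z],1)
print("["+", ".join(f"[[0,0,0],[{d[0]:.1f},{d[1]:.1f},{d[2]:.1f}],255]" for d in np.diff(P,axis=0))+"]")
E
python3 arc.py .6 .9 10; python3 arc.py .9 1.3 24
```

```text
[[[0,0,0],[4.0,0.4,5.6],255], [[0,0,0],[4.1,0.4,5.5],255], [[0,0,0],[4.3,0.4,5.4],255], [[0,0,0],[4.4,0.4,5.3],255], [[0,0,0],[4.6,0.4,5.1],255], [[0,0,0],[4.8,0.5,5.0],255], [[0,0,0],[4.9,0.5,4.8],255], [[0,0,0],[5.0,0.4,4.7],255], [[0,0,0],[5.2,0.5,4.5],255], [[0,0,0],[5.3,0.5,4.4],255]]
[[[0,0,0],[3.1,0.3,2.3],255], [[0,0,0],[3.0,0.3,2.3],255], [[0,0,0],[3.1,0.3,2.3],255], [[0,0,0],[3.1,0.2,2.2],255], [[0,0,0],[3.2,0.3,2.1],255], [[0,0,0],[3.2,0.3,2.1],255], [[0,0,0],[3.2,0.3,2.1],255], [[0,0,0],[3.3,0.3,2.0],255], [[0,0,0],[3.3,0.4,1.9],255], [[0,0,0],[3.3,0.3,1.9],255], [[0,0,0],[3.3,0.3,1.8],255], [[0,0,0],[3.4,0.3,1.8],255], [[0,0,0],[3.4,0.3,1.7],255], [[0,0,0],[3.5,0.3,1.6],255], [[0,0,0],[3.5,0.4,1.6],255], [[0,0,0],[3.4,0.3,1.6],255], [[0,0,0],[3.6,0.3,1.5],255], [[0,0,0],[3.5,0.3,1.4],255], [[0,0,0],[3.6,0.4,1.3],255], [[0,0,0],[3.6,0.3,1.3],255], [[0,0,0],[3.6,0.4,1.3],255], [[0,0,0],[3.6,0.3,1.1],255], [[0,0,0],[3.7,0.3,1.2],255], [[0,0,0],[3.6,0.4,1.0],255]]
```

Call:
arm_command --steps '[[[0, 0, 0], [4.0, 0.4, 5.6], 255], [[0, 0, 0], [4.1, 0.4, 5.5], 255], [[0, 0, 0], [4.3, 0.4, 5.4], 255], [[0, 0, 0], [4.4, 0.4, 5.3], 255], [[0, 0, 0], [0, 0, 0], 255]]'

```text
clock: 5.12
position: [0.497, 0.0466, 0.2035]
ee_rot: [-0.0, 0.672, 0.741, -0.0]
contact_force: [-1.1, -1.2, -3.3]
width: 0.0107
```

Call:
arm_command --steps '[[[0, 0, 0], [4.6, 0.4, 5.1], 255], [[0, 0, 0], [4.8, 0.5, 5.0], 255], [[0, 0, 0], [4.9, 0.5, 4.8], 255], [[0, 0, 0], [5.0, 0.4, 4.7], 255], [[0, 0, 0], [5.2, 0.5, 4.5], 255], [[0, 0, 0], [5.3, 0.5, 4.4], 255], [[0, 0, 0], [0, 0, 0], 255]]'

```text
clock: 6.0
position: [0.5264, 0.0496, 0.2329]
ee_rot: [-0.0, 0.672, 0.741, -0.0]
contact_force: [-6.0, -1.3, 1.8]
width: 0.0108
```

Run:
```python
from rig import telemetry, imaging
import cv2
s=telemetry.get_state();print(s["position"],s["contact_force"],s["moment"],s["width"])
cv2.imwrite("pics/wrist4.png",imaging.get_image("wrist"))
```

```text
[0.52639897 0.04957307 0.23288896] [-6.03194411 -1.28841503  1.78505585] [-0.19272157  1.17189948  0.03417311] 0.010755269234640407
```

View pics/wrist4.png

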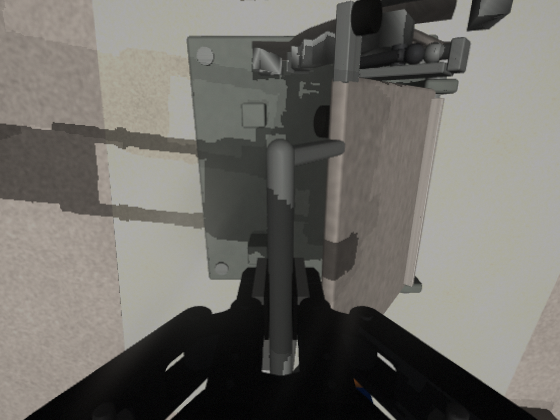

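Call:
arm_command --steps '[[[0, 0, 0], [2.1, 0.2, 3.6], 255], [[0, 0, 0], [3.0, 0.3, 2.3], 255], [[0, 0, 0], [3.1, 0.3, 2.3], 255], [[0, 0, 0], [0, 0, 0], 255]]'

```text
clock: 6.55
position: [0.5355, 0.0505, 0.2402]
ee_rot: [0.0, 0.672, 0.741, 0.0]
contact_force: [-3.3, -0.5, -1.6]
width: 0.0105
```

Call:
arm_command --steps '[[[0, 0, 0], [3.1, 0.2, 2.2], 255], [[0, 0, 0], [3.2, 0.3, 2.2], 255], [[0, 0, 0], [0, 0, 0], 255]]'

```text
clock: 6.92
position: [0.5418, 0.0511, 0.2447]
ee_rot: [0.0, 0.672, 0.741, 0.001]
contact_force: [-3.5, 1.2, -0.2]
width: 0.0103
```

Call:
arm_command --steps '[[[0, 0, 0], [3.0, 0.3, 2.3], 255], [[0, 0, 0], [3.1, 0.3, 2.4], 255], [[0, 0, 0], [0, 0, 0], 255]]'

```text
clock: 7.3
position: [0.5483, 0.0517, 0.2493]
ee_rot: [0.0, 0.672, 0.741, 0.001]
contact_force: [-2.7, 2.3, -0.8]
width: 0.0105
```

Call:
arm_command --steps '[[[0, 0, 0], [3.2, 0.6, 2.1], 255], [[0, 0, 0], [3.3, 0.6, 2.0], 255], [[0, 0, 0], [0, 0, 0], 255]]'

```text
clock: 7.68
position: [0.5546, 0.0523, 0.2532]
ee_rot: [0.001, 0.672, 0.741, 0.0]
contact_force: [-1.7, 0.6, -3.0]
width: 0.0105
```

Call:
arm_command --steps '[[[0, 0, 0], [3.3, 0.4, 1.8], 255], [[0, 0, 0], [3.4, 0.4, 1.7], 255], [[0, 0, 0], [0, 0, 0], 255]]'

```text
clock: 8.05
position: [0.5612, 0.053, 0.2572]
ee_rot: [0.001, 0.672, 0.741, 0.0]
contact_force: [-2.6, -0.6, 1.5]
width: 0.0108
```

Call:
arm_command --steps '[[[0, 0, 0], [3.4, 0.3, 1.8], 255], [[0, 0, 0], [3.4, 0.3, 1.8], 255], [[0, 0, 0], [0, 0, 0], 255]]'

```text
clock: 8.43
position: [0.5675, 0.0537, 0.2606]
ee_rot: [0.0, 0.672, 0.741, -0.0]
contact_force: [-4.3, -1.4, 3.2]
width: 0.0106
```

Call:
arm_command --steps '[[[0, 0, 0], [3.3, 0.3, 2.3], 255], [[0, 0, 0], [3.4, 0.2, 1.8], 255], [[0, 0, 0], [0, 0, 0], 255]]'

```text
clock: 8.8
position: [0.5708, 0.054, 0.2624]
ee_rot: [-0.003, 0.672, 0.741, -0.003]
contact_force: [-8.0, -2.0, -1.0]
width: 0.0106
```

Call:
arm_command --steps '[[[0, 0, 0], [1.8, 0.2, 0.7], 255], [[0, 0, 0], [0, 0, 0], 255]]'

```text
clock: 9.05
position: [0.5716, 0.0541, 0.2628]
ee_rot: [-0.004, 0.672, 0.741, -0.004]
contact_force: [-10.0, -2.6, -2.6]
width: 0.0104
```

Run:
```python
from rig import telemetry, imaging
import cv2
s=telemetry.get_state();print(s["position"],s["contact_force"],s["moment"],s["width"],s["clock"])
cv2.imwrite("pics/wrist5.png",imaging.get_image("wrist"))
b=imaging.get_image("scene")
cv2.imwrite("pics/scene5.png",cv2.resize(b[85:275,225:405],None,fx=3,fy=3,interpolation=cv2.INTER_CUBIC))
```

```text
[0.57159591 0.05407721 0.26280395] [-9.96363738 -2.5633793  -2.5591807 ] [-0.36348538  1.79608591  0.05052681] 0.010445349101089116 9.05
```

View pics/wrist5.png

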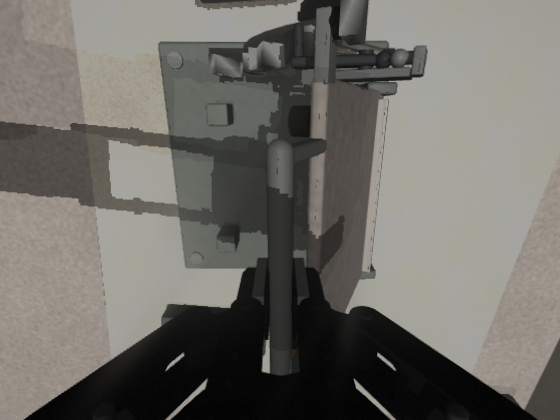

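View pics/scene5.png

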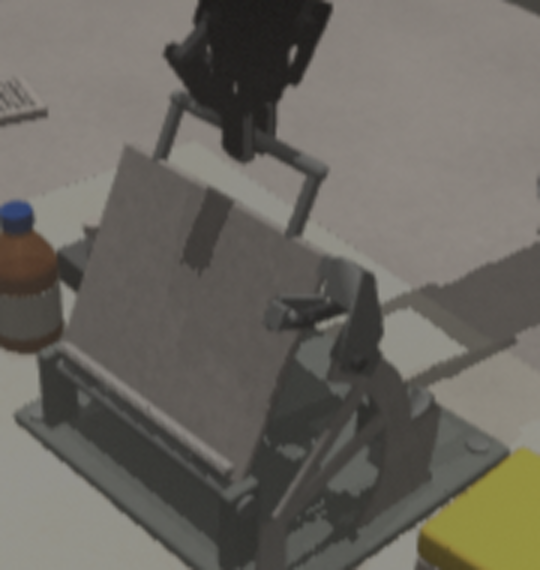

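```bash
cat > low.py <<'E'
import sys,numpy as np
# start cmd (local x, z rel hinge nominal, mm), a, b, n [cx cz]
sx,sz,a,b,n=map(float,sys.argv[1:6]);cx,cz=(2.8,4.1) if len(sys.argv)<8 else map(float,sys.argv[6:8])
t=np.linspace(a,b,int(n)+1)
x=np.r_[sx,cx-230*np.cos(t)];z=np.r_[sz,cz+230*np.sin(t)]
P=np.round(np.c_[x*.9957,x*.093,z],1)
print("["+", ".join(f"[[0,0,0],[{d[0]:.1f},{d[1]:.1f},{d[2]:.1f}],255]" for d in np.diff(P,axis=0))+"]",P[-1],x[-1],z[-1])
E
python3 low.py -94.4 212.3 1.1 .9 8
```

```text
[[[0,0,0],[-7.1,-0.6,-3.2],255], [[0,0,0],[-5.1,-0.5,-2.7],255], [[0,0,0],[-5.0,-0.5,-2.8],255], [[0,0,0],[-4.9,-0.4,-2.9],255], [[0,0,0],[-4.8,-0.5,-3.1],255], [[0,0,0],[-4.8,-0.4,-3.1],255], [[0,0,0],[-4.7,-0.5,-3.3],255], [[0,0,0],[-4.6,-0.4,-3.4],255], [[0,0,0],[-4.6,-0.4,-3.5],255]] [-139.6  -13.   184.3] -140.1702927022528 184.26518921432117
```

Call:
arm_command --steps '[[[0, 0, 0], [-7.1, -0.6, -3.2], 255], [[0, 0, 0], [-5.1, -0.5, -2.7], 255], [[0, 0, 0], [-5.0, -0.5, -2.8], 255], [[0, 0, 0], [-4.9, -0.4, -2.9], 255], [[0, 0, 0], [0, 0, 0], 255]]'

```text
clock: 9.78
position: [0.5537, 0.0523, 0.2533]
ee_rot: [0.0, 0.672, 0.741, -0.0]
contact_force: [-1.9, -2.0, 1.8]
width: 0.0105
```

Call:
arm_command --steps '[[[0, 0, 0], [-4.8, -0.5, -3.1], 255], [[0, 0, 0], [-4.8, -0.4, -3.1], 255], [[0, 0, 0], [-4.7, -0.5, -3.3], 255], [[0, 0, 0], [-4.6, -0.4, -3.4], 255], [[0, 0, 0], [-4.6, -0.4, -3.5], 255], [[0, 0, 0], [0, 0, 0], 255]]'

```text
clock: 10.52
position: [0.5296, 0.05, 0.2362]
ee_rot: [-0.0, 0.672, 0.741, -0.001]
contact_force: [-1.5, -5.0, 0.9]
width: 0.0108
```

```bash
python3 low.py -140.17 184.265 .87 .57 10;  python3 low.py -140.17 184.265 .9 .9 1
```

```text
[[[0,0,0],[-5.3,-0.5,-4.4],255], [[0,0,0],[-5.2,-0.5,-4.5],255], [[0,0,0],[-5.0,-0.5,-4.7],255], [[0,0,0],[-4.9,-0.4,-4.8],255], [[0,0,0],[-4.8,-0.5,-5.0],255], [[0,0,0],[-4.6,-0.4,-5.1],255], [[0,0,0],[-4.4,-0.4,-5.3],255], [[0,0,0],[-4.3,-0.4,-5.4],255], [[0,0,0],[-4.2,-0.4,-5.5],255], [[0,0,0],[-3.9,-0.4,-5.6],255], [[0,0,0],[-3.8,-0.3,-5.8],255]] [-190.   -17.7  128.2] -190.83722428732182 128.2153712088129
[[[0,0,0],[0.0,0.0,0.0],255], [[0,0,0],[0.0,0.0,0.0],255]] [-139.6  -13.   184.3] -140.1702927022528 184.26518921432117
```

Call:
arm_command --steps '[[[0, 0, 0], [-5.3, -0.8, -4.4], 255], [[0, 0, 0], [-5.2, -0.8, -4.5], 255], [[0, 0, 0], [-5.0, -0.8, -4.7], 255], [[0, 0, 0], [-4.9, -0.5, -4.8], 255], [[0, 0, 0], [-4.8, -0.5, -5.0], 255], [[0, 0, 0], [-4.6, -0.4, -5.1], 255], [[0, 0, 0], [0, 0, 0], 255]]'

```text
clock: 11.4
position: [0.4997, 0.047, 0.2077]
ee_rot: [-0.001, 0.672, 0.741, -0.0]
contact_force: [-1.2, 0.0, -1.7]
width: 0.0107
```

Call:
arm_command --steps '[[[0, 0, 0], [-4.4, -0.4, -5.3], 255], [[0, 0, 0], [-4.3, -0.4, -5.4], 255], [[0, 0, 0], [-4.2, -0.4, -5.5], 255], [[0, 0, 0], [-3.9, -0.4, -5.6], 255], [[0, 0, 0], [-3.8, -0.3, -5.8], 255], [[0, 0, 0], [0, 0, 0], 255]]'

```text
clock: 12.15
position: [0.4789, 0.0449, 0.18]
ee_rot: [-0.001, 0.672, 0.741, -0.001]
contact_force: [-4.8, 1.9, -1.4]
width: 0.0102
```

```bash
python3 low.py -190.84 128.21 .54 .15 13
```

```text
[[[0,0,0],[-3.6,-0.4,-5.8],255], [[0,0,0],[-3.5,-0.3,-6.0],255], [[0,0,0],[-3.2,-0.3,-6.1],255], [[0,0,0],[-3.1,-0.3,-6.2],255], [[0,0,0],[-2.9,-0.3,-6.2],255], [[0,0,0],[-2.7,-0.2,-6.4],255], [[0,0,0],[-2.5,-0.3,-6.4],255], [[0,0,0],[-2.4,-0.2,-6.5],255], [[0,0,0],[-2.1,-0.2,-6.5],255], [[0,0,0],[-1.9,-0.2,-6.7],255], [[0,0,0],[-1.8,-0.1,-6.6],255], [[0,0,0],[-1.5,-0.2,-6.8],255], [[0,0,0],[-1.3,-0.1,-6.7],255], [[0,0,0],[-1.2,-0.1,-6.8],255]] [-223.7  -20.9   38.5] -224.6173479252897 38.470770468927824
```

Call:
arm_command --steps '[[[0, 0, 0], [-4.1, -0.4, -5.8], 255], [[0, 0, 0], [-4.0, -0.3, -6.0], 255], [[0, 0, 0], [-3.4, -0.3, -6.1], 255], [[0, 0, 0], [-3.1, -0.3, -6.2], 255], [[0, 0, 0], [0, 0, 0], 255]]'

```text
clock: 12.78
position: [0.4653, 0.0435, 0.1561]
ee_rot: [-0.0, 0.672, 0.741, -0.0]
contact_force: [-1.5, 1.5, -2.7]
width: 0.011
```

Past the third notch, so the pawl is clear. Continuing down.

Call:
arm_command --steps '[[[0, 0, 0], [-2.9, -0.3, -6.2], 255], [[0, 0, 0], [-2.7, -0.2, -6.4], 255], [[0, 0, 0], [-2.5, -0.3, -6.4], 255], [[0, 0, 0], [-2.4, -0.2, -6.5], 255], [[0, 0, 0], [-2.1, -0.2, -6.5], 255], [[0, 0, 0], [0, 0, 0], 255]]'

```text
clock: 13.52
position: [0.4524, 0.0421, 0.1241]
ee_rot: [-0.0, 0.672, 0.741, -0.0]
contact_force: [-2.8, 1.5, -2.3]
width: 0.0105
```

Call:
arm_command --steps '[[[0, 0, 0], [-2.1, -0.1, -6.7], 255], [[0, 0, 0], [-2.0, -0.1, -6.6], 255], [[0, 0, 0], [-1.6, -0.1, -6.8], 255], [[0, 0, 0], [-1.3, -0.1, -6.7], 255], [[0, 0, 0], [-1.2, -0.1, -6.8], 255], [[0, 0, 0], [0, 0, 0], 255]]'

```text
clock: 14.28
position: [0.4442, 0.0414, 0.0905]
ee_rot: [-0.0, 0.672, 0.741, -0.001]
contact_force: [-1.6, -2.7, -2.9]
width: 0.011
```

```bash
python3 low.py -224.6 38.47 .13 .0 9
```

```text
[[[0,0,0],[-0.7,0.0,-4.6],255], [[0,0,0],[-0.4,-0.1,-3.3],255], [[0,0,0],[-0.4,0.0,-3.3],255], [[0,0,0],[-0.3,0.0,-3.3],255], [[0,0,0],[-0.2,-0.1,-3.3],255], [[0,0,0],[-0.2,0.0,-3.3],255], [[0,0,0],[-0.2,0.0,-3.3],255], [[0,0,0],[-0.1,0.0,-3.4],255], [[0,0,0],[-0.1,0.0,-3.3],255], [[0,0,0],[0.0,0.0,-3.3],255]] [-226.2  -21.1    4.1] -227.2 4.1
```

Call:
arm_command --steps '[[[0, 0, 0], [-0.8, -0.1, -4], 255], [[0, 0, 0], [-0.6, -0.1, -4], 255], [[0, 0, 0], [-0.5, 0, -4], 255], [[0, 0, 0], [-0.3, 0, -4], 255], [[0, 0, 0], [-0.3, 0, -4], 255], [[0, 0, 0], [-0.2, 0, -3], 255], [[0, 0, 0], [-0.1, 0, -2], 255], [[0, 0, 0], [0, 0, 0], 255]]'

```text
clock: 15.28
position: [0.4414, 0.0412, 0.0657]
ee_rot: [-0.0, 0.672, 0.741, -0.001]
contact_force: [-4.2, -4.1, -2.3]
width: 0.0109
```

Call:
arm_command --steps '[[[0, 0, 0], [-0.4, -0.2, -1.5], 255], [[0, 0, 0], [-0.2, -0.2, -1.5], 255], [[0, 0, 0], [0, -0.2, -1.5], 255], [[0, 0, 0], [0, 0, -1.5], 255], [[0, 0, 0], [0, 0, 0], 255]]'

```text
clock: 15.9
position: [0.4411, 0.0412, 0.0599]
ee_rot: [-0.0, 0.672, 0.74, 0.0]
contact_force: [-3.9, -1.2, -3.4]
width: 0.011
```

Call:
arm_command --steps '[[[0, 0, 0], [-0.4, 0, -1], 255], [[0, 0, 0], [0, 0, -1], 255], [[0, 0, 0], [0, 0, -1], 255], [[0, 0, 0], [0, 0, 0], 255]]'

```text
clock: 16.4
position: [0.441, 0.0412, 0.0571]
ee_rot: [0.0, 0.672, 0.74, 0.0]
contact_force: [-1.6, 0.2, -3.1]
width: 0.0108
```

Call:
arm_command --steps '[[[0, 0, 0], [0, 0, -1], 255], [[0, 0, 0], [0, 0, -1], 255], [[0, 0, 0], [0, 0, 0], 255]]'

```text
clock: 16.77
position: [0.441, 0.0411, 0.0551]
ee_rot: [0.0, 0.672, 0.74, 0.0]
contact_force: [-2.3, 1.4, -3.2]
width: 0.0108
```

Call:
arm_command --steps '[[[0, 0, 0], [0, 0, -1], 255], [[0, 0, 0], [0, 0, -1], 255], [[0, 0, 0], [0, 0, 0], 255]]'

```text
clock: 17.15
position: [0.4409, 0.0411, 0.053]
ee_rot: [0.0, 0.672, 0.74, 0.0]
contact_force: [-0.9, 1.9, -3.4]
width: 0.0109
```

Call:
arm_command --steps '[[[0, 0, 0], [0, 0, -1], 255], [[0, 0, 0], [0, 0, -1], 255], [[0, 0, 0], [0, 0, 0], 255]]'

```text
clock: 17.52
position: [0.4409, 0.0411, 0.0511]
ee_rot: [0.0, 0.672, 0.741, 0.0]
contact_force: [-0.7, 3.8, -3.9]
width: 0.0108
```

Call:
arm_command --steps '[[[0, 0, 0], [0, 0.4, -1], 255], [[0, 0, 0], [0, 0.4, -1], 255], [[0, 0, 0], [0, 0, 0], 255]]'

```text
clock: 17.9
position: [0.4409, 0.0411, 0.0493]
ee_rot: [0.001, 0.672, 0.741, -0.0]
contact_force: [-2.3, -2.2, 0.5]
width: 0.0113
```

Run:
```python
from rig import telemetry, imaging
import cv2
s=telemetry.get_state();print(s["position"],s["contact_force"],s["moment"],s["width"],s["clock"])
b=imaging.get_image("scene")
cv2.imwrite("pics/scene6.png",cv2.resize(b[115:305,215:405],None,fx=3,fy=3,interpolation=cv2.INTER_CUBIC))
```

```text
[0.44092778 0.04111878 0.04933287] [-2.25215819 -2.1648547   0.5475558 ] [-0.30312943  0.21060036 -0.04480991] 0.01132925453387837 17.9
```

View pics/scene6.png

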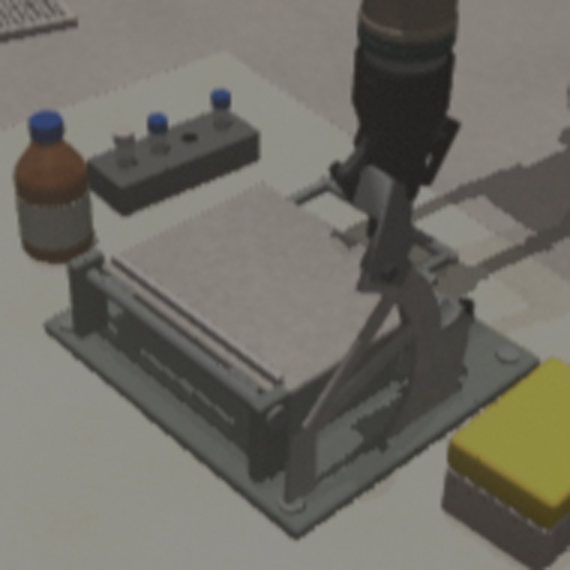

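Call:
arm_command --steps '[[[0, 0, 0], [0, 0, -0.8], 255], [[0, 0, 0], [0, 0, 0], 255], [[0, 0, 0], [0, 0, 0], 255]]'

```text
clock: 18.32
position: [0.4409, 0.0412, 0.0485]
ee_rot: [0.001, 0.672, 0.741, -0.0]
contact_force: [-4.1, -4.2, 2.5]
width: 0.0105
```

Call:
arm_command --steps '[[[0, 0, 0], [0, -0.5, -1], 255], [[0, 0, 0], [0, 0, 0], 255], [[0, 0, 0], [0, 0, 0], 255]]'

```text
clock: 18.7
position: [0.4409, 0.0412, 0.0475]
ee_rot: [0.0, 0.672, 0.741, 0.0]
contact_force: [-2.5, -2.3, 5.2]
width: 0.0111
```

```bash
python3 - <<'E'
from rig import telemetry, imaging
import cv2
s=telemetry.get_state();print(s["position"],s["contact_force"],s["moment"],s["width"],s["clock"])
cv2.imwrite("pics/wrist7.png",imaging.get_image("wrist"))
E
python3 low.py -227.2 -1.5 .02 .48 18 2.8 -1.5
```

```text
[0.44094617 0.04116392 0.04746297] [-2.53817674 -2.30334147  5.18559772] [-0.40500274  0.2657106  -0.02159511] 0.01108761083794918 18.7
[[[0,0,0],[0.0,0.0,4.6],255], [[0,0,0],[0.2,0.0,5.9],255], [[0,0,0],[0.4,0.0,5.8],255], [[0,0,0],[0.4,0.1,5.9],255], [[0,0,0],[0.7,0.0,5.8],255], [[0,0,0],[0.8,0.1,5.9],255], [[0,0,0],[0.9,0.1,5.8],255], [[0,0,0],[1.1,0.1,5.7],255], [[0,0,0],[1.2,0.1,5.8],255], [[0,0,0],[1.4,0.1,5.7],255], [[0,0,0],[1.5,0.2,5.7],255], [[0,0,0],[1.7,0.1,5.6],255], [[0,0,0],[1.8,0.2,5.6],255], [[0,0,0],[1.9,0.2,5.5],255], [[0,0,0],[2.1,0.2,5.5],255], [[0,0,0],[2.3,0.2,5.5],255], [[0,0,0],[2.3,0.2,5.3],255], [[0,0,0],[2.5,0.2,5.4],255], [[0,0,0],[2.7,0.3,5.2],255]] [-200.3  -18.7  104.7] -201.20883223923533 104.70921037454107
```

View pics/wrist7.png

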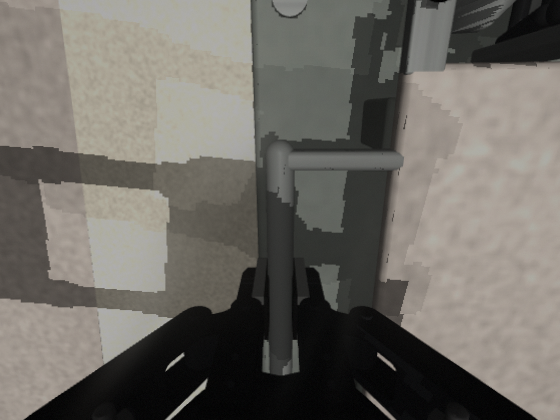

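Call:
arm_command --steps '[[[0, 0, 0], [0, 0, 5.5], 255], [[0, 0, 0], [0.2, 0, 5.9], 255], [[0, 0, 0], [0.4, 0, 5.8], 255], [[0, 0, 0], [0.4, 0.1, 5.9], 255], [[0, 0, 0], [0.7, 0, 5.8], 255], [[0, 0, 0], [0.8, 0.1, 5.9], 255], [[0, 0, 0], [0.9, 0.1, 5.8], 255], [[0, 0, 0], [1.1, 0.1, 5.7], 255], [[0, 0, 0], [1.2, 0.1, 5.8], 255], [[0, 0, 0], [1.4, 0.1, 5.7], 255], [[0, 0, 0], [0, 0, 0], 255]]'

```text
clock: 20.12
position: [0.447, 0.0418, 0.1055]
ee_rot: [-0.0, 0.672, 0.741, -0.001]
contact_force: [-3.4, -4.5, -3.3]
width: 0.0109
```

Call:
arm_command --steps '[[[0, 0, 0], [1.3, 0, 5.7], 255], [[0, 0, 0], [1.5, 0, 5.6], 255], [[0, 0, 0], [1.7, 0, 5.6], 255], [[0, 0, 0], [1.9, 0.1, 5.5], 255], [[0, 0, 0], [2.1, 0.2, 5.5], 255], [[0, 0, 0], [2.3, 0.2, 5.5], 255], [[0, 0, 0], [2.3, 0.2, 5.3], 255], [[0, 0, 0], [2.5, 0.2, 5.4], 255], [[0, 0, 0], [2.4, 0.2, 4.2], 255], [[0, 0, 0], [0, 0, 0], 255]]'

```text
clock: 21.38
position: [0.4637, 0.0434, 0.1538]
ee_rot: [-0.002, 0.672, 0.741, -0.001]
contact_force: [-7.2, -3.3, -1.5]
width: 0.0105
```

Call:
arm_command --steps '[[[0, 0, 0], [-2.2, -0.3, -2.5], 255], [[0, 0, 0], [-1.5, -0.2, -2.5], 255], [[0, 0, 0], [-1.2, -0.1, -2.5], 255], [[0, 0, 0], [-1.1, -0.1, -2.5], 255], [[0, 0, 0], [0, 0, 0], 255]]'

```text
clock: 22.0
position: [0.4592, 0.043, 0.1437]
ee_rot: [-0.001, 0.672, 0.74, 0.0]
contact_force: [-5.6, -1.5, -2.2]
width: 0.0105
```

Call:
arm_command --steps '[[[0, 0, 0], [-1.0, 0, -1.5], 255], [[0, 0, 0], [-0.7, 0, -1.5], 255], [[0, 0, 0], [-0.6, 0, -1], 255], [[0, 0, 0], [0, 0, 0], 255]]'

```text
clock: 22.5
position: [0.4587, 0.0429, 0.1421]
ee_rot: [0.001, 0.672, 0.74, 0.002]
contact_force: [-7.3, -0.9, 12.0]
width: 0.0113
```

Call:
arm_command --steps '[[[0, 0, 0], [0.3, 0, 1.6], 255], [[0, 0, 0], [-0.8, 0, 0.5], 255], [[0, 0, 0], [0, 0, 0], 255]]'

```text
clock: 22.88
position: [0.4588, 0.0429, 0.1425]
ee_rot: [0.001, 0.672, 0.74, 0.002]
contact_force: [-1.9, 1.5, 4.5]
width: 0.011
```

Call:
arm_command --steps '[[[0, 0, 0], [0, 0, 0], 215], [[0, 0, 0], [0, 0, 0], 195], [[0, 0, 0], [0, 0, 0], 170], [[0, 0, 0], [0, 0, 0], 150], [[0, 0, 0], [0, 0, 0], 150]]'

```text
clock: 23.5
position: [0.4571, 0.0422, 0.1415]
ee_rot: [0.0, 0.672, 0.741, 0.0]
contact_force: [-0.0, 0.0, 0.3]
width: 0.035
```

Run:
```python
from rig import telemetry, imaging
import cv2
s=telemetry.get_state();print(s["position"],s["contact_force"],s["moment"],s["width"],s["clock"])
cv2.imwrite("pics/wrist8.png",imaging.get_image("wrist"))
```

```text
[0.45708864 0.04221792 0.14146375] [-0.01911289  0.02862778  0.296305  ] [0.02809647 0.00536553 0.05196695] 0.03500698933913158 23.5
```

View pics/wrist8.png

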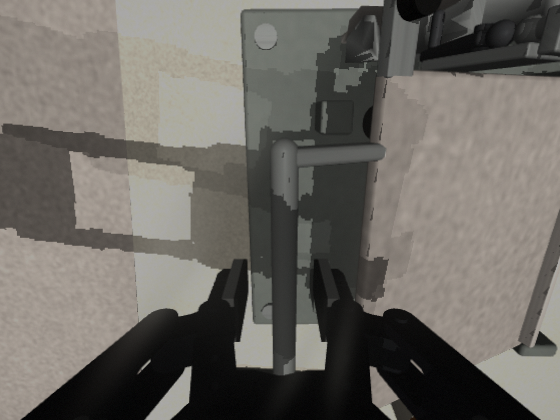

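Released, contact forces are zero, and the board stayed up. Retreating straight up, then back.

Call:
arm_command --steps '[[[0, 0, 0], [0, 0, 8], 150], [[0, 0, 0], [0, 0, 15], 150], [[0, 0, 0], [0, 0, 25], 150], [[0, 0, 0], [0, 0, 35], 150], [[0, 0, 0], [0, 0, 35], 150], [[0, 0, 0], [-15, 0, 30], 150], [[0, 0, 0], [-30, 0, 20], 150], [[0, 0, 0], [-35, 0, 0], 150], [[0, 0, 0], [-30, 0, 0], 150], [[0, 0, 0], [-20, 0, 0], 150], [[0, 0, 0], [0, 0, 0], 150]]'

```text
clock: 24.92
position: [0.3264, 0.0423, 0.31]
ee_rot: [0.001, 0.672, 0.741, 0.001]
contact_force: [0.6, 0.2, -0.0]
width: 0.0353
```

Run:
```python
from rig import telemetry, imaging
import cv2,numpy as np
s=telemetry.get_state();print(s["position"],s["contact_force"],s["clock"])
b=imaging.get_image("scene");a=imaging.get_image("top")
cv2.imwrite("pics/scene9.png",b);cv2.imwrite("pics/top9.png",a)
c=lambda b:cv2.resize(b[115:305,215:435],None,fx=3,fy=3,interpolation=cv2.INTER_CUBIC)
im=c(b).copy()
from h import *
col={.2:(255,0,0),.4:(0,255,0),.6:(0,0,255)}
for th,k in col.items():
    P=[proj("scene",pt(.670,.0592,.094,th,d,l,n))[0] for d,l,n in((.23,-.072,0),(.23,.072,0),(.185,-.103,.005))]
    for p in P: cv2.circle(im,tuple(np.int32((p-[215,115])*3)),3,k,-1)
cv2.imwrite("pics/s9c.png",im)
```

```text
[0.32639185 0.04229095 0.31003211] [ 0.61877889  0.19325821 -0.04876348] 24.925
```

View pics/s9c.png

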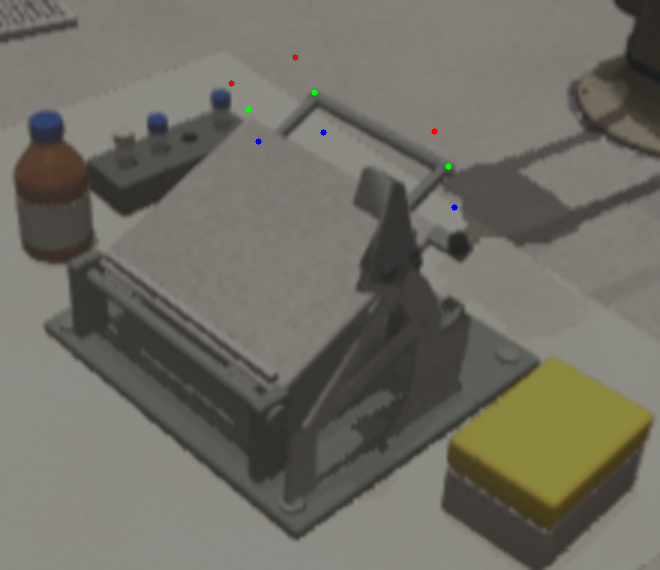

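View pics/top9.png

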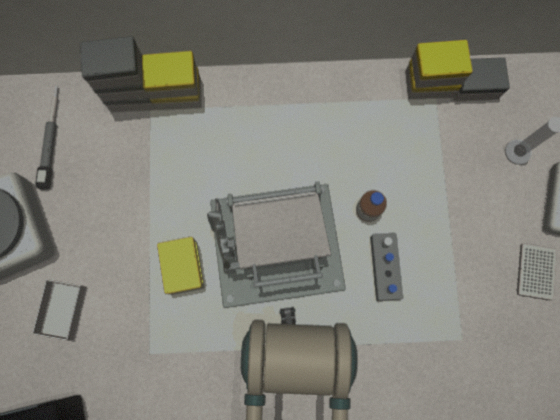

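The rod ends sit on the green markers for 0.4 rad, at about (314,95) and (448,167) in the scene crop. In the top view the bottle (373,205), tip box (180,265) and rack (387,267) haven't moved.

```bash
python3 -c "
from rig import manip;print(manip.sign_off())"
```

```text
the job is handed in; nothing more can be done
None
```

The board is propped in the second notch from the bottom (0.4 rad) and the job is handed in, after about 25 s of the 64 s allowed.

- **Release:** I pinched the rod and raised the board until I felt the rubber stop. That was at about 1.12 to 1.14 rad, with about 7 N more at the rod than before contact, rising at about 2.5 N per mm. On the way down the board passed the upper notches without being caught, so the pawl had let go.
- **Flat:** I lowered it slowly. The vertical force went from -3.9 to +5.2 N as the feet landed, so the board was resting on its posts.
- **Second notch:** I raised it to about 0.47 rad and let it down until the pawl caught it. The push as it caught peaked at about 12 N, and I eased it off before opening the fingers.

**Last checks:** With the gripper open, the contact force was near zero and the board stayed up. In the final scene picture the rod ends match the predicted 0.4 rad position. They are well away from the predictions for 0.2 and 0.6 rad. The top view shows the bottle, tip box and tube rack where they started.

**Disagreement:** The measured arc differed from my camera estimate of the hinge by 3 to 5 mm. I corrected for this from the force readings, and sideways forces while the board was moving stayed below about 8 N.

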